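# Sweep used tube caps off the lab board into the waste tub

## Task

Three used blue screw caps lie on the raised grey board. Sweep them across the board and over its end into the yellow waste tub, sliding them along and never picking them up. Leave the two amber vials and the green cap on the board where they are.

Things in the scene. Friction and masses are not known exactly. Their poses are not given: they have to be found in the camera images.
- board: raised grey board fixed to the bench, 240 mm along its x, 300 mm along its y, flat rimless top 50 mm above the bench; origin at the centre of its underside, on the bench; a tub stands at each y end. Two blue caps lie at x -58 to -82 mm, 100 mm or more apart along y, the third at x +58 to +82 mm; vials and green cap stand within 6 mm of its middle line x = 0
- waste_tub: yellow open tub for the used caps, fixed, 240 mm along its x, 120 mm along its y, 40 mm high, walls and floor 4 mm thick, 1 mm from the board at either its +y or its -y end, rim 10 mm below the board's top; origin at the centre of its underside, axes parallel to the board's
- clean_tub: grey tub of the same size and height at the board's other end, with clean white-capped tubes lying in it, none above its rim; caps do not belong there; origin at the centre of its underside
- cap1_center (a point): blue ribbed screw cap, a flat disc 34 mm across and 14 mm high, about 15 g, lying flat and loose on the grey board; the point is its centre, 7 mm above its underside
- cap2_center (a point): blue ribbed screw cap, a flat disc 34 mm across and 14 mm high, about 15 g, lying flat and loose on the grey board; the point is its centre, 7 mm above its underside
- cap3_center (a point): blue ribbed screw cap, a flat disc 34 mm across and 14 mm high, about 15 g, lying flat and loose on the grey board; the point is its centre, 7 mm above its underside
- vial1_center (a point): short amber glass vial with a white lid, 28 mm across, 45 mm high, about 40 g, standing loose on the middle line of the board; must stay there; the point is its centre, 22 mm above the board
- vial2_center (a point): short amber glass vial with a white lid, 28 mm across, 45 mm high, about 40 g, standing loose on the middle line of the board; must stay there; the point is its centre, 22 mm above the board
- green_cap_center (a point): green screw cap, same 34 by 14 mm shape as the blue ones, lying on the board's middle line; must stay there; the point is its centre, 7 mm above the board

How it is judged (in metres and radians):
At the end, for the whole second after the job is handed in: All three blue caps lie at rest inside the yellow tub, their centres below its rim; both vials stand upright (within 0.2 rad) and they and the green cap are within 20 mm of where they started (x of cap1_center in the frame of waste_tub between -0.116 and 0.116 m and y of cap1_center in the frame of waste_tub between -0.056 and 0.056 m and z of each of cap1_center, cap2_center, cap3_center in the frame of waste_tub below 0.04 m and linear speed of each of cap1, cap2, cap3 below 0.03 m/s and x of cap2_center in the frame of waste_tub between -0.116 and 0.116 m and y of cap2_center in the frame of waste_tub between -0.056 and 0.056 m and x of cap3_center in the frame of waste_tub between -0.116 and 0.116 m and y of cap3_center in the frame of waste_tub between -0.056 and 0.056 m and angle between each of vial1_center, vial2_center's own z axis and vertical below 0.2 rad and distance of each of vial1_center, vial2_center, green_cap_center from where it was at the start of the episode below 0.02 m); the robot touches nothing.
It fails at once if a blue cap was picked up (raised more than 12 mm above where it lay) (height (world z) of any of cap1_center, cap2_center, cap3_center above 0.069 m).
It fails at once if vial1 was knocked over or shifted by more than 20 mm (angle between vial1_center's own z axis and vertical above 0.5 rad or distance of vial1_center from where it was at the start of the episode above 0.02 m).
It fails at once if vial2 was knocked over or shifted by more than 20 mm (angle between vial2_center's own z axis and vertical above 0.5 rad or distance of vial2_center from where it was at the start of the episode above 0.02 m).
It fails at once if the green cap was shifted by more than 20 mm (distance of green_cap_center from where it was at the start of the episode above 0.02 m).
It also fails if it takes over 59 s, if anything falls off the work surface, if the arm or the gripper's body presses on something with over 40 N, if the wrist force passes 120 N, or if a joint passes its speed limit or range.

## Robot

A 6-joint arm with a two-finger parallel gripper is mounted at the origin on the work surface. World frame = base frame: x ahead of the robot, y to its left, z up, the work surface at z = 0. Lengths are in mm, angles in rad, forces in N, time in s.
With the tool pointing down it reaches from about 350 to 950 mm from the base axis. Payload 17.4 kg.
Tool frame: the origin (TCP) lies on the centre line of the jaws, within the pads' length; the fingertips stand 22 mm ahead of it and the grasp point (between the pads) lies 3 mm ahead of it; x points along the fingers, y is the direction in which the jaws open and shut, and the axes are right-handed (so a half turn about x gives the same grasp; the last joint's range is limited). The gripper opens to 93 mm and grips with 3 to 60 N. Pads are 15 mm wide; open, the fingers measure 128 mm over their backs; the gripper's body (75 mm by 188 mm) begins 65 mm behind the grasp point.
Start: joints at [1.264, 0.116, 1.442, -0, 1.584, -0.038], TCP at [179.271, 650.764, 210.346] pointing down, gripper open.
Joint ranges: [-2.83, 2.83], [-0.83, 2.19], [0.07, 2.5], [-1.14, 4.28], [0.01, 3], [-2.97, 2.97]. Speed limits (rad/s): [1.89, 1.89, 2.22, 3.14, 3.14, 3.14].

## Interface

Orientations are given as a rotation vector (axis times angle).
In Python, from bench import manip, move_gripper, get_obs, cams gives the robot as it stands. The module is installed in compiled form; this text tells all that it offers. Calls block until the motion is done:
- manip.movep(position, orientation): joint-space move of the TCP to a pose.
- manip.move_straight(position, rot=None, vel=150, contact_N=None): straight line of the TCP; rot=None keeps the orientation; vel is the mean speed in mm/s. With contact_N (N) it stops when the force on the tool has changed by that much, and returns True; else False.
- manip.movej(angles): joint-space move.
- move_gripper(opening, grip_force=None): finger opening in mm; grip_force is the grip in N (None keeps the last); returns when the fingers have stopped.
- manip.sleep(seconds).
- manip.inverse_kinematics(position, orientation): joint angles nearest the present ones, or None.
- get_obs(): the state.
- cams.snapshot(name): name is "side" or "top" or "wrist"; returns the picture (384x512x3 uint8, red, green, blue); there is no depth.
- cams.calibration(name): a dict with "fx", "fy", "cx", "cy" (pixels), "R" (3x3) and "t" (3): a world point X has camera coordinates R X + t. Camera axes: x right, y down, z forward; pixel columns grow to the right and rows downward; lengths in mm; the calibration is good to about 2 mm. A picture is of the moment at which its call begins: read the wrist's pose just before it. calibration takes no time and is no camera call; for the wrist camera it gives the pose at the moment of the call.
A pose or a line that the arm cannot do raises manip.PlanningError and nothing moves.
- manip.job_done(): hands the job in, once; it reports no verdict.
The state is a dict: "time": time; "joint_positions": joint angles; "qd": joint speeds; "joint_efforts": joint torques, N m; "tcp_pos": TCP position; "ee_rot": TCP orientation; "force": force on the tool from outside, world axes, zero at the start; "torque": the same for the moment, N m; "width": finger opening in mm.
Only numpy, scipy, OpenCV 4.12 (cv2) and the standard library are available. Lean on these libraries where they do the work, as an engineer would, in place of code of your own. Each camera call takes 0.05 s, during which the arm holds its last target.

## Working session

There is one attempt and no reset: what is moved stays moved. The work goes in short steps, each a Python script; the robot and the scene stay as the last script left them, time stands still between calls to the robot, and variables do not carry over. Pictures are saved under pics/ and viewed, and the job is handed in when it is done.

```bash
mkdir -p pics; python3 - <<'E'
from bench import manip, move_gripper, get_obs, cams
import cv2
for n in("top","side","wrist"):
    im=cams.snapshot(n); cv2.imwrite(f"pics/{n}0.png",im[:,:,::-1])
    c=cams.calibration(n); print(n,c)
print(get_obs())
E
```

```text
top {'fx': 368.81089868866985, 'fy': 368.81089868866985, 'cx': 256.08139898634954, 'cy': 190.42157608233416, 'R': array([[ 0.02781586, -0.99950789, -0.01450052],
       [-0.98127812, -0.02453719, -0.19102663],
       [ 0.19057682,  0.01954261, -0.98147774]]), 't': array([  4.08185577, 574.39855701, 674.06711109])}
side {'fx': 490.99779343294335, 'fy': 490.99779343294335, 'cx': 260.56899989170574, 'cy': 196.49042768335738, 'R': array([[ 0.88549401, -0.46449764,  0.01192914],
       [-0.30386053, -0.59830476, -0.74141769],
       [ 0.35152403,  0.65289613, -0.67093778]]), 't': array([-501.0942977 ,  241.68852789,  703.28778226])}
wrist {'fx': 292.1385969394334, 'fy': 292.1385969394334, 'cx': 247.89081003435842, 'cy': 194.47630390668138, 'R': array([[ 0.26600625,  0.96397069, -0.00108627],
       [ 0.92533093, -0.25502749,  0.28057736],
       [ 0.27019133, -0.07564049, -0.9598308 ]]), 't': array([-673.74917679,  -33.65155465,  391.11222734])}
{'time': 0.15, 'joint_positions': array([ 1.26420596e+00,  1.16387320e-01,  1.44210388e+00, -2.23530236e-05,
        1.58400636e+00, -3.78099572e-02]), 'qd': array([-2.31730045e-05, -2.06339816e-03, -1.57244332e-03,  7.25476247e-04,
       -9.48238955e-04,  7.51306261e-04]), 'joint_efforts': array([ 9.19028098e-04, -7.21761703e+01, -6.22950053e+01,  7.81590538e-02,
        2.26792367e-02, -9.21721630e-05]), 'tcp_pos': array([179.2229749 , 650.60367055, 209.77192964]), 'ee_rot': array([ 0.21028395,  1.56061246, -0.21169387]), 'force': array([-0.37926223, -0.74328617, -0.11165268]), 'torque': array([-0.00481713, -0.01794774,  0.04525887]), 'width': 93.0400920920427}
```

View pics/top0.png

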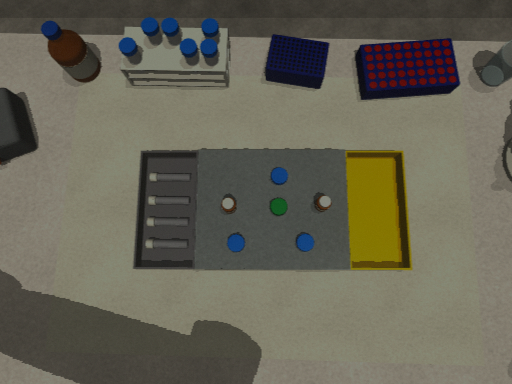

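View pics/side0.png

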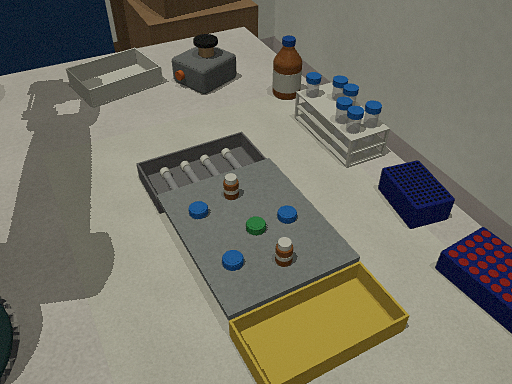

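View pics/wrist0.png

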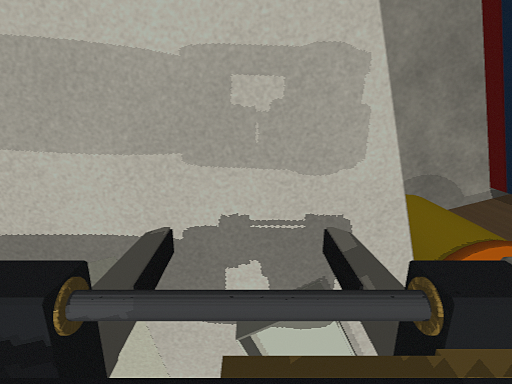

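```bash
cat > h.py <<'E'
from bench import manip, move_gripper, get_obs, cams
import cv2, numpy as np
def ray(c,p,z):
    R=np.array(c["R"]);t=np.array(c["t"]);o=-R.T@t
    d=R.T@np.array([(p[0]-c["cx"])/c["fx"],(p[1]-c["cy"])/c["fy"],1.])
    return o+d*(z-o[2])/d[2]
def blobs(im,kind):
    h=cv2.cvtColor(im,cv2.COLOR_RGB2HSV)
    lo,hi={"blue":((100,130,60),(125,255,255)),"green":((45,100,40),(80,255,255)),"yellow":((18,130,60),(32,255,255)),"white":((0,0,165),(179,45,255))}[kind]
    m=cv2.inRange(h,lo,hi)
    n,l,s,c=cv2.connectedComponentsWithStats(m)
    return [(c[i],s[i]) for i in range(1,n) if s[i][4]>40],m
E
python3 - <<'E'
from h import *
for n in("top","side"):
    im=cv2.imread(f"pics/{n}0.png")[:,:,::-1].copy(); c=cams.calibration(n)
    for k,z in(("blue",62),("green",62),("white",95),("yellow",40)):
        for q,s in blobs(im,k)[0]:
            if s[4]<(3000 if k!="yellow" else 1e6): print(n,k,q.round(1),s[:].tolist(),ray(c,q,z).round(1))
# tub rim/board corners from top
im=cv2.imread("pics/top0.png")[:,:,::-1].copy(); c=cams.calibration("top")
m=blobs(im,"yellow")[1]
ct=max(cv2.findContours(m,0,1)[0],key=cv2.contourArea)
r=cv2.boxPoints(cv2.minAreaRect(ct)); ap=cv2.approxPolyDP(ct,5,True)[:,0]
print(ap.tolist())
for p in ap: print(ray(c,p,40).round(1))
cv2.imwrite("pics/topz.png",cv2.resize(im[130:290,120:430,::-1],None,fx=2.5,fy=2.5,interpolation=cv2.INTER_CUBIC))
E
```

```text
top blue [148.8  24.5] [141, 17, 17, 16, 204] [931.6 260.6  62. ]
top blue [168.9  24.9] [161, 18, 17, 15, 205] [931.5 217.   62. ]
top blue [209.3  25.4] [201, 18, 17, 16, 206] [931.8 129.9  62. ]
top blue [48.9 27.8] [41, 21, 17, 15, 192] [919.8 477.2  62. ]
top blue [126.8  44.8] [119, 37, 17, 16, 207] [882.4 303.9  62. ]
top blue [187.8  45.9] [180, 38, 17, 16, 209] [882.3 173.2  62. ]
top blue [208.2  46.2] [200, 39, 17, 16, 211] [882.5 129.5  62. ]
top blue [369.7  69.9] [362, 45, 20, 45, 170] [ 834.3 -210.4   62. ]
top blue [320.3  69.8] [310, 58, 16, 19, 47] [ 832.6 -107.8   62. ]
top blue [387.1  73.3] [373, 58, 30, 26, 143] [ 827.4 -246.1   62. ]
top blue [446.5  77.4] [434, 63, 25, 23, 106] [ 820.7 -367.7   62. ]
top blue [293.8  70.9] [279, 68, 30, 6, 42] [829.1 -52.5  62. ]
top blue [412.5  77.1] [404, 73, 19, 9, 47] [ 819.8 -298.    62. ]
top blue [421.4  82. ] [407, 73, 24, 14, 66] [ 809.3 -315.7   62. ]
top blue [278.9 175.4] [271, 167, 17, 18, 228] [604.1 -25.1  62. ]
top blue [304.8 242.1] [296, 233, 18, 18, 244] [475.  -76.5  62. ]
top blue [235.6 242.6] [227, 234,
[... 2569 characters left out ...]
4.3 241.7] [278, 237, 14, 10, 101] [ 548.7 -109.4   95. ]
side white [ 68.9 301.8] [40, 284, 66, 32, 191] [230.  -72.1  95. ]
side white [190.9 290.8] [184, 287, 16, 8, 42] [ 385.4 -130.9   95. ]
side white [159.1 308.9] [145, 293, 25, 27, 101] [ 335.9 -139.4   95. ]
side white [197.3 322.9] [160, 293, 73, 58, 1279] [ 373.6 -183.6   95. ]
side white [151.3 300.9] [145, 295, 13, 16, 53] [ 330.7 -122.    95. ]
side white [224.2 361.3] [217, 355, 17, 14, 61] [ 382.2 -250.4   95. ]
side yellow [316.5 326.7] [229, 261, 180, 123, 13253] [ 534.8 -233.    40. ]
[[346, 150], [351, 269], [411, 269], [402, 151]]
[ 666.4 -163.    40. ]
[ 427.  -168.2   40. ]
[ 430.2 -283.4   40. ]
[ 666.9 -277.4   40. ]
```

View pics/topz.png

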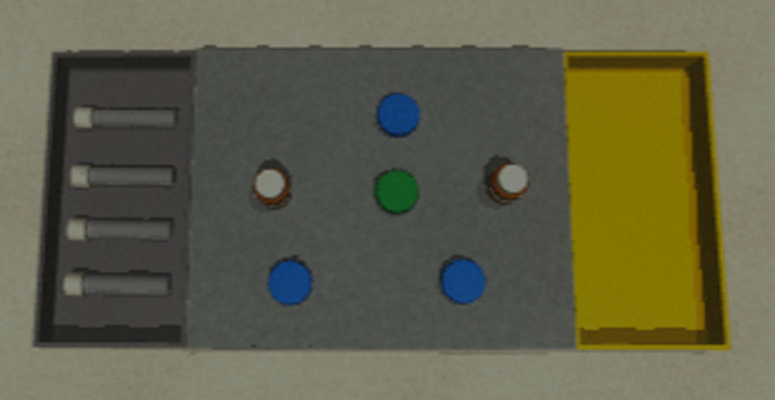

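```bash
cat >> h.py <<'E'
from scipy.spatial.transform import Rotation as Ro
def down(d,s=1):
    d=np.array(d)/np.hypot(*d); z=np.array([d[0],d[1],0])*s; x=np.array([0,0,-1.]); y=np.cross(z,x)
    return Ro.from_matrix(np.c_[x,y,z]).as_rotvec()
def sweep(cap,end,zup=200,zp=76.5,s=1):
    cap=np.array(cap,float);end=np.array(end,float)
    d=(end-cap)/np.linalg.norm(end-cap); r=down(d,s); st=cap-40*d
    manip.movep([*st,zup],r)
    manip.move_straight([*st,zp],vel=130)
    print("down",get_obs()["tcp_pos"].round(1),get_obs()["force"].round(1))
    tcpend=end-21*d
    sl=tcpend-70*d
    manip.move_straight([*sl,zp],vel=90)
    print("f",get_obs()["force"].round(1))
    manip.move_straight([*tcpend,zp],vel=60)
    manip.move_straight([*tcpend,150],vel=150)
    print("t",get_obs()["time"])
def pic(n,f):
    im=cams.snapshot(n); cv2.imwrite(f"pics/{f}.png",im[:,:,::-1]); return im
E
python3 - <<'E'
from h import *
o=get_obs();print(Ro.from_rotvec(o["ee_rot"]).as_matrix().round(2))
for s in(1,-1):
  for a in([474,-38,200],[474,-38,76.5],[456,-188,76.5],[602,13,76.5],[607,-190,76.5],[468,93,76.5]):
    q=manip.inverse_kinematics(a,down((0,-1),s)); print(s,a,None if q is None else np.round(q,2))
E
```

```text
[[-0.    0.27  0.96]
 [-0.    0.96 -0.27]
 [-1.   -0.   -0.  ]]
1 [474, -38, 200] [-0.13 -0.33  1.87 -0.    1.6  -0.13]
1 [474, -38, 76.5] [-0.13 -0.26  2.02 -0.    1.39 -0.13]
1 [456, -188, 76.5] [-0.44 -0.22  1.98 -0.    1.38 -0.44]
1 [602, 13, 76.5] [-0.02  0.03  1.76 -0.    1.36 -0.02]
1 [607, -190, 76.5] [-0.34  0.1   1.68 -0.    1.36 -0.34]
1 [468, 93, 76.5] [ 0.14 -0.26  2.02 -0.    1.38  0.14]
-1 [474, -38, 200] None
-1 [474, -38, 76.5] None
-1 [456, -188, 76.5] [-0.44 -0.22  1.98  0.    1.38  2.7 ]
-1 [602, 13, 76.5] None
-1 [607, -190, 76.5] [-0.34  0.1   1.68  0.    1.36  2.8 ]
-1 [468, 93, 76.5] None
```

```bash
python3 - <<'E'
from h import *
move_gripper(20)
sweep((473.5,-78.4),(457,-212))
a=pic("top","top1");b=pic("side","side1")
cv2.imwrite("pics/c1.png",cv2.resize(np.vstack([a,b])[:,:,::-1],(400,600)))
E
```

```text
down [478.8 -38.7  77.3] [ 0.1 -0.3  0.4]
f [-0.3  0.5 -0.2]
t 8.175
```

View pics/c1.png

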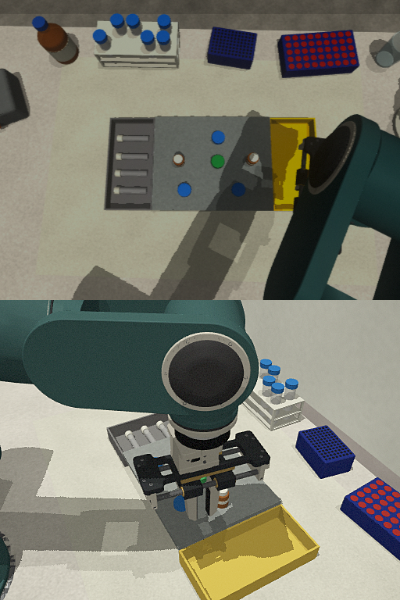

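```bash
python3 - <<'E'
from h import *
o=get_obs();print(o["tcp_pos"],o["width"],o["ee_rot"])
cv2.imwrite("pics/s1z.png",cv2.resize(cv2.imread("pics/side1.png")[150:384,130:430],(770,600)))
im=cv2.imread("pics/top1.png")[:,:,::-1].copy();c=cams.calibration("top")
for q,s in blobs(im,"blue")[0]:
    p=ray(c,q,62)
    if p[0]<700: print(q,s,p)
E
```

```text
[ 459.13126631 -190.90371554  148.61914759] 19.981997490153603 [ 1.29882147  1.15032761 -1.30005505]
[278.87068966 175.59913793] [271 167  17  18 232] [603.72070881 -25.00703526  62.        ]
[235.56854839 242.58467742] [227 234  18  18 248] [470.43751103  55.44884964  62.        ]
[304.95098039 242.1372549 ] [297 234  16  17 204] [474.86063997 -76.6937009   62.        ]
```

View pics/s1z.png

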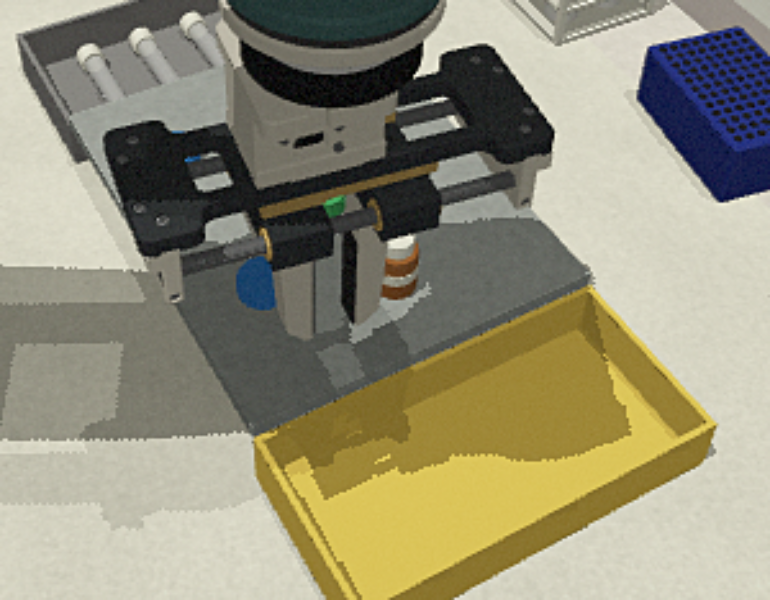

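```bash
python3 - <<'E'
from h import *
o=get_obs();R=Ro.from_rotvec(o["ee_rot"]).as_matrix();print(R.round(2))
c=cams.calibration("side")
for off in((22,0,0),(22,10,0),(22,-10,0),(22,18,7.5),(22,-18,7.5),(22,27,7.5),(22,-27,7.5)):
    X=o["tcp_pos"]+R@np.array(off,float); p=np.array(c["R"])@X+c["t"]
    u=np.array([c["fx"]*p[0]/p[2]+c["cx"],c["fy"]*p[1]/p[2]+c["cy"]])
    print(off,X.round(1),u.round(1),((u-[130,150])/[.3896,.39]).round())
E
```

```text
[[-0.    0.99 -0.12]
 [ 0.   -0.12 -0.99]
 [-1.   -0.   -0.  ]]
(22, 0, 0) [ 459.1 -190.9  126.6] [257.3 288.3] [327. 355.]
(22, 10, 0) [ 469.  -192.1  126.6] [264.3 286.2] [345. 349.]
(22, -10, 0) [ 449.2 -189.7  126.6] [250.2 290.4] [309. 360.]
(22, 18, 7.5) [ 476.  -200.5  126.6] [271.9 288.9] [364. 356.]
(22, -18, 7.5) [ 440.3 -196.1  126.6] [246.4 296.5] [299. 376.]
(22, 27, 7.5) [ 485.  -201.6  126.6] [278.1 287. ] [380. 351.]
(22, -27, 7.5) [ 431.4 -195.   126.7] [239.9 298.4] [282. 381.]
```

```bash
python3 - <<'E'
from h import *
a=pic("side","side2")
o=get_obs();print(o["tcp_pos"],o["time"])
cv2.imwrite("pics/s2z.png",cv2.resize(a[200:330,190:340,::-1],(690,598),interpolation=cv2.INTER_CUBIC))
E
```

```text
[ 459.1586833  -190.9446767   148.73546013] 8.325
```

View pics/s2z.png

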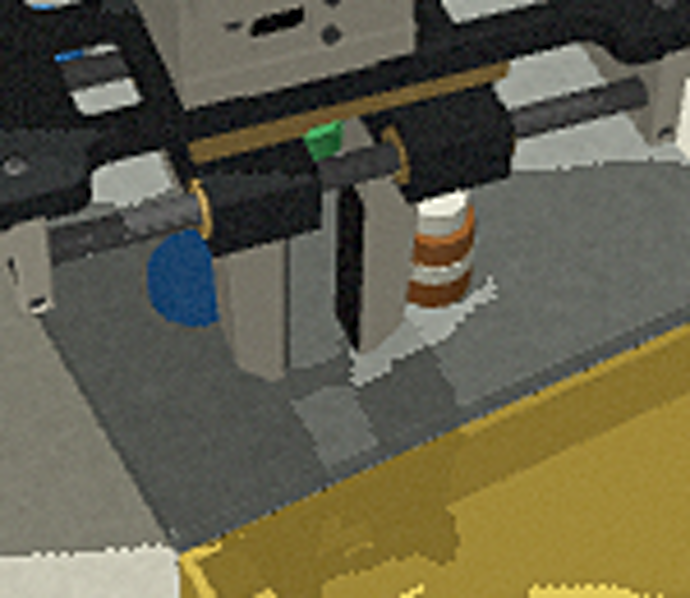

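```bash
python3 - <<'E'
from h import *
manip.move_straight([468,-134,100],vel=120)
print(get_obs()["tcp_pos"].round(1))
r=manip.move_straight([468,-134,46],vel=30,contact_N=4)
o=get_obs();print(r,o["tcp_pos"].round(1),o["force"].round(1),o["time"])
a=pic("side","side3")
cv2.imwrite("pics/s3z.png",cv2.resize(a[170:330,150:340,::-1],(712,600),interpolation=cv2.INTER_CUBIC))
E
```

```text
[ 468.2 -134.2  100.4]
False [ 468.1 -134.    46.2] [ 0.1  0.  -0.2] 11.0583
```

View pics/s3z.png

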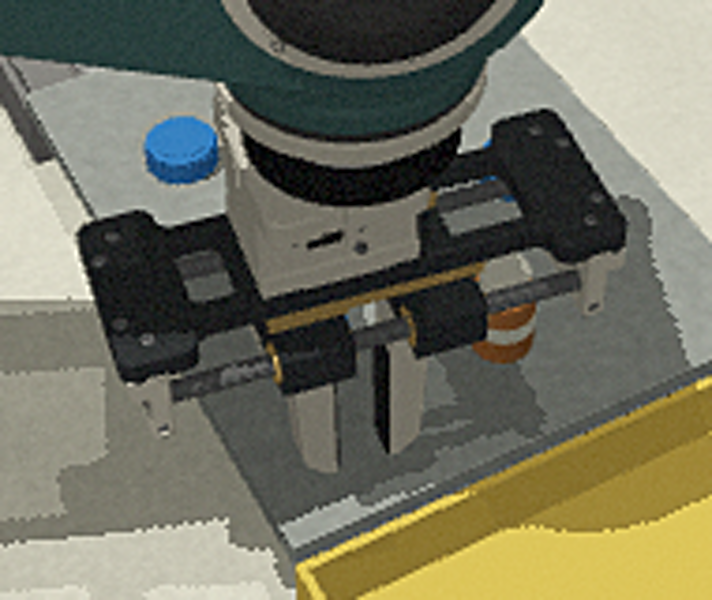

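```bash
python3 - <<'E'
from h import *
c=cams.calibration("side");R=c["R"];o=-R.T@c["t"]
def pl(p,yv):
    d=R.T@np.array([(p[0]-c["cx"])/c["fx"],(p[1]-c["cy"])/c["fy"],1.]); return o+d*(yv-o[1])/d[1]
s=190/712
for q in((312,470),(338,470),(392,453),(415,440)):
    p=(150+q[0]*s,170+q[1]*160/600); print(q,pl(p,-141).round(1),pl(p,-128).round(1))
E
```

```text
(312, 470) [ 445.4 -141.    59.6] [ 451.  -128.    40.5]
(338, 470) [ 456.7 -141.    52.6] [ 462.7 -128.    33.3]
(392, 453) [ 481. -141.   49.] [ 487.8 -128.    29.5]
(415, 440) [ 491.5 -141.    51.2] [ 498.6 -128.    31.9]
```

```bash
python3 - <<'E'
from h import *
r=manip.move_straight([468,-134,36],vel=15,contact_N=3)
o=get_obs();print(r,o["tcp_pos"].round(1),o["force"].round(1),o["time"])
E
```

```text
True [ 468.1 -134.    41.9] [-2.   0.2  7. ] 11.5167
```

```bash
python3 - <<'E'
from h import *
c=cams.calibration("side");R=c["R"];o=-R.T@c["t"]
manip.move_straight([468,-134,47],vel=60)
print(get_obs()["force"].round(1))
a=pic("side","side4");b=pic("wrist","wr4");t=pic("top","top4")
cv2.imwrite("pics/c4.png",cv2.resize(np.hstack([t,b])[:,:,::-1],(800,300)))
# expected tips
P=get_obs()["tcp_pos"];M=Ro.from_rotvec(get_obs()["ee_rot"]).as_matrix()
for off in((-8,-10,7.5),(-8,-27,7.5),(-8,10,7.5),(-8,27,7.5)):
    X=P+M@np.array(off,float);p=R@X+c["t"];u=(c["fx"]*p[0]/p[2]+c["cx"],c["fy"]*p[1]/p[2]+c["cy"])
    cv2.circle(a,(int(round(u[0])),int(round(u[1]))),0,(255,0,0),-1)
cv2.imwrite("pics/s4z.png",cv2.resize(a[250:310,200:290,::-1],(800,533),interpolation=cv2.INTER_NEAREST))
E
```

```text
[ 0.1 -0.7 -0.2]
```

View pics/s4z.png

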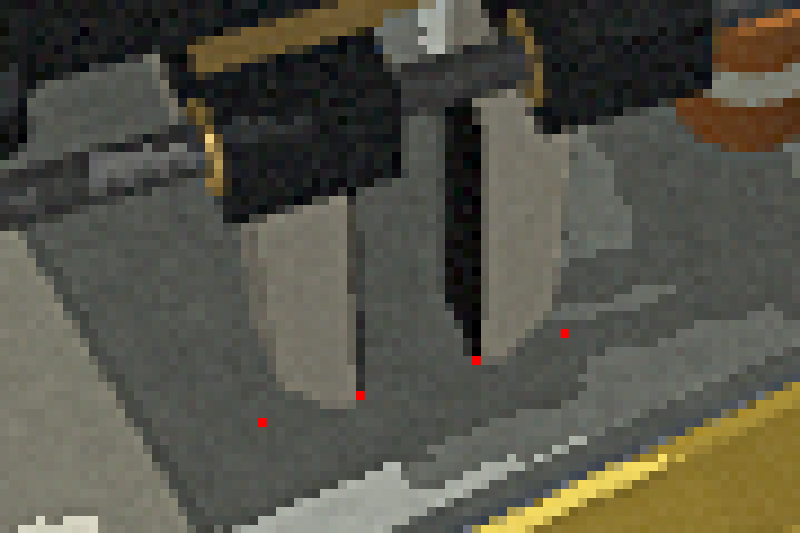

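View pics/c4.png

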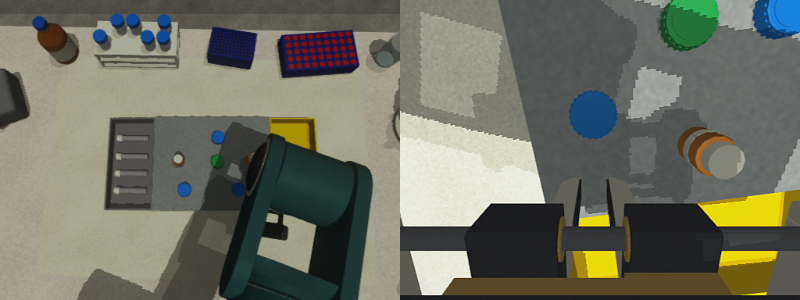

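```bash
python3 - <<'E'
from h import *
c=cams.calibration("side");R=c["R"];o=-R.T@c["t"]
s=190/712
# s3z picture: TCP z 46.2 -> tip 54; left prong bottom, right prong bottom
for q in((165,435),(593,312)):
    p=(150+q[0]*s,170+q[1]*160/600)
    d=R.T@np.array([(p[0]-c["cx"])/c["fx"],(p[1]-c["cy"])/c["fy"],1.])
    for y in(-120,-134,-141,-150,-160,-172): print(q,(o+d*(y-o[1])/d[1]).round(1))
E
```

```text
(165, 435) [ 394.  -120.    88.2]
(165, 435) [ 389.9 -134.   106.8]
(165, 435) [ 387.9 -141.   116.1]
(165, 435) [ 385.3 -150.   128.1]
(165, 435) [ 382.4 -160.   141.4]
(165, 435) [ 378.9 -172.   157.4]
(593, 312) [ 589.2 -120.    57.8]
(593, 312) [ 578.7 -134.    77.4]
(593, 312) [ 573.5 -141.    87.2]
(593, 312) [ 566.7 -150.    99.9]
(593, 312) [ 559.3 -160.   113.9]
(593, 312) [ 550.3 -172.   130.7]
```

TCP heights read about 30 mm lower than stated: the probe touched the board at TCP z ≈ 42, and the camera agrees. Horizontal alignment is right. I'll redo the sweep at TCP z = 46.

```bash
python3 - <<'E'
from h import *
manip.move_straight([468,-134,170],vel=200)
sweep((473.5,-78.4),(457,-212),zup=170,zp=46)
a=pic("top","top5");b=pic("side","side5")
cv2.imwrite("pics/c5.png",cv2.resize(np.hstack([a,b])[:,:,::-1],(800,300)))
E
```

```text
down [478.8 -38.8  46.8] [ 0.4 -1.   0.1]
f [-0.1  0.5  0.5]
t 17.4833
```

View pics/c5.png

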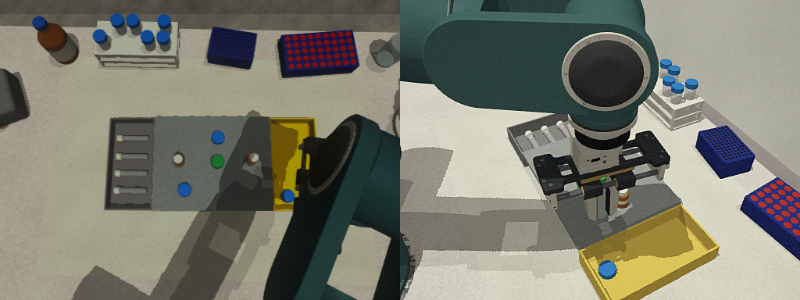

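The first cap is in the tub (top view, pixel ~(288,196)), and everything else is where it was. Sweeping the second cap from that column next.

```bash
python3 - <<'E'
from h import *
sweep((469.3,53.2),(488,-212),zup=150,zp=46)
a=pic("top","top6");b=pic("side","side6")
cv2.imwrite("pics/c6.png",cv2.resize(np.hstack([a,b])[:,:,::-1],(800,300)))
E
```

```text
down [466.9  93.1  46.8] [-0.6  0.2  0.4]
f [ 0.5  1.  -0.1]
t 24.325
```

View pics/c6.png

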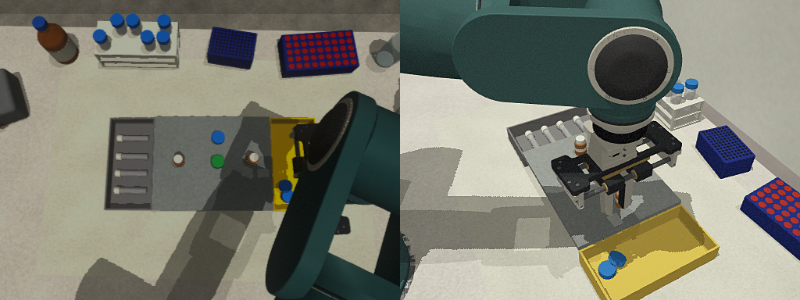

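The second cap is in the tub too, leaning on the first. The third is next.

```bash
python3 - <<'E'
from h import *
sweep((602.5,-27),(607,-212),zup=150,zp=46)
manip.movep([400,150,200],down((0,-1)))
print(get_obs()["time"])
a=pic("top","top7");b=pic("side","side7")
cv2.imwrite("pics/c7.png",cv2.resize(np.hstack([a,b])[:,:,::-1],(800,300)))
cv2.imwrite("pics/z7.png",cv2.resize(b[150:384,120:430,::-1],(775,585)))
for n,im in(("top",a),("side",b)):
  c=cams.calibration(n)
  for k,z in(("blue",20),("green",62)):
    for q,s in blobs(im,k)[0]:
      p=ray(c,q,z)
      if p[0]<700: print(n,k,q.round(1),s[4],p.round(1))
E
```

```text
down [602.   12.8  46.9] [ 0.1 -0.4  0.5]
f [-0.4  0.1  0. ]
t 30.1083
31.6
top blue [364.3 181.5] 194 [ 605.4 -204.2   20. ]
top blue [366.6 244. ] 405 [ 476.8 -205.2   20. ]
top green [278.2 206.3] 242 [542.5 -24.6  62. ]
side blue [343.7 305.8] 377 [ 601.3 -210.4   20. ]
side blue [270.6 338.7] 769 [ 472.5 -209.1   20. ]
side green [255.4 225.6] 302 [539.8 -29.4  62. ]
```

View pics/c7.png

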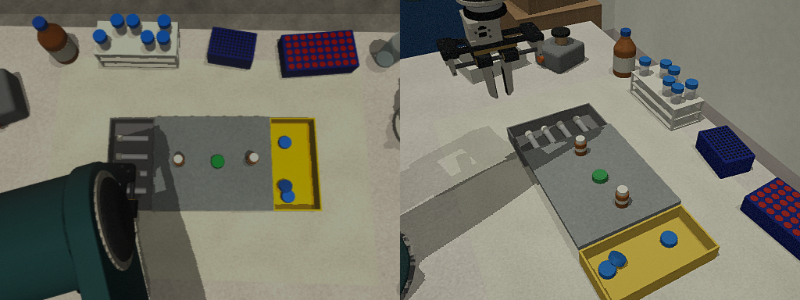

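View pics/z7.png

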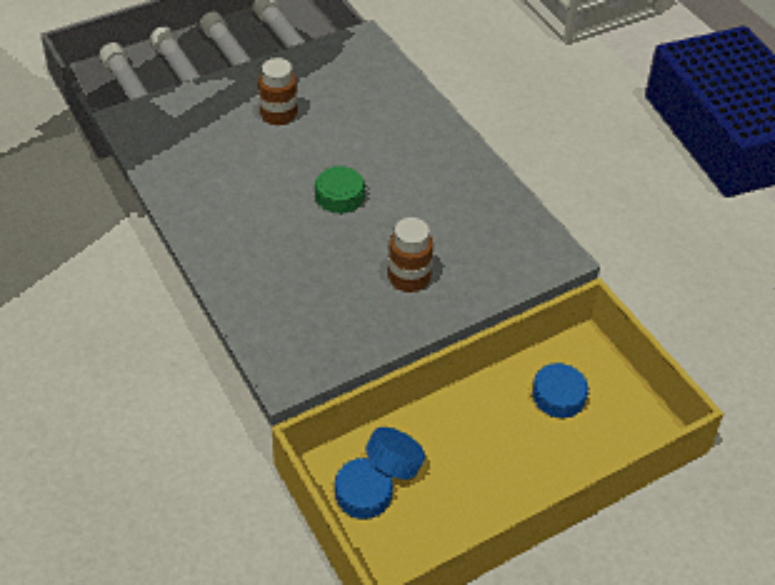

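```bash
python3 - <<'E'
from h import *
a=cv2.absdiff(cv2.imread("pics/side7.png"),cams.snapshot("side")[:,:,::-1].copy())
print(a[250:384,220:410].max())
manip.job_done(); print(get_obs()["time"])
E
```

```text
28
the job is handed in; nothing more can be done
the job is handed in; nothing more can be done
```

All three blue caps are in the yellow tub. I swept them over the board's end one at a time with the jaws 20 mm apart, without lifting any. I handed the job in at about 32 s of the 59 s allowed.

**What the last pictures show:**
- **Caps:** All three are well inside the tub walls. Two lie flat on the floor. The third leans on one of them and looks clearly below the rim, though I did not measure its height.
- **Green cap:** It moved less than 0.5 mm in both views.
- **Vials:** Both stand upright and look unmoved. I checked them by eye only.
- **Arm:** It is parked clear of everything. A repeat picture of the tub just before hand-in differed by at most 28 of 255 grey levels in any pixel. I took that as image noise.

**What failed or disagreed:**
- **First sweep missed:** It passed over the cap without touching it. The TCP height reads about 30 mm lower than the stated tool geometry implies. A light touch on the board (7 N reading) found contact at TCP z of about 42 mm instead of 72, and I corrected for that.
- **Camera disagreement:** The top and side cameras differed by about 3–5 mm in position, so I used their average.

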